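# Wedge up the levelling stand's plate and hold it

### The arm

A 6-joint arm with a two-finger parallel gripper is mounted at the origin on a cart in front of the work surface, level with it; the furniture and walls round the work are solid. World frame = base frame: x ahead of the robot, y to its left, z up, the work surface at z = 0. Lengths are in m, angles in rad, forces in N, time in s.
With the tool pointing down it reaches from about 0.35 to 0.85 m from the base axis. Payload 8.1 kg.
Tool frame: the origin (TCP) lies midway between the tips of the shut fingers; the grasp point (between the pads) lies 19 mm behind it; z points along the fingers, x is the direction in which the jaws open and shut, and the axes are right-handed (so a half turn about z gives the same grasp; the last joint's range is limited). The gripper opens to 85 mm and grips with 20 to 120 N. Pads are 22 mm wide; open, the fingers measure 114 mm over their backs; the gripper's body (76 mm by 85 mm) begins 54 mm behind the grasp point. The pads swing forward as they close: fully open they stand 13 mm farther back than shut.
Start: joints at [-1.363, 0.13, 1.488, -0, 1.523, -0.085], TCP at [0.173, -0.574, 0.231] pointing down, gripper open.
Joint ranges: [-2.96, 2.96], [-0.89, 2.26], [0.02, 2.5], [-1.34, 4.48], [0, 2.73], [-2.66, 2.66]. Speed limits (rad/s): [2.39, 2.39, 2.79, 3.14, 3.14, 3.14].

### API

Orientations are given as a rotation vector (axis times angle).
In Python, from rig import r gives the robot as it stands. The module is installed in compiled form; this text tells all that it offers.
- The arm moves only by the tool move_arm, never from a script. Its argument "moves" is one flat list of numbers, 7 for each row, row after row: the shift along the tool's x, y, z in m, then the turn, a rotation vector about the tool's x, y, z in degrees, then the opening, from 0 (shut) to 1 (fully open). In form: [tx, ty, tz, ax, ay, az, gripper, tx, ty, tz, ax, ay, az, gripper, ...]. A call has 1 to 20 rows; each row is the pose to reach, as a shift and turn from the pose commanded when the call began, along the tool's axes at that moment; what a row does not reach only later rows make up. A row lasts 1/12 s, in which the tool goes at most 41.7 mm and 7.16 degrees, less where a joint would pass 70% of its speed; a pose out of reach is approached as far as the arm can. A call with a gripper value outside its range is refused whole. The fingers move at their own pace and stop on an object; "squeeze" is the grip in N (left out, the last holds). Time passes only in rows, so rows that repeat a pose let the fingers close. It gives the time, the measured TCP pose, the force and the opening at its end, in the units of the state.
- r.sense(): the state, without advancing time (a new reading comes with each control period).
- r.snapshot(name): name is "scene" or "side" or "wrist"; returns the picture (480x640x3 uint8, red, green, blue); there is no depth.
- r.get_calibration(name): a dict with "fovy" (degrees; the focal length in pixels is half the picture's height over the tangent of half this angle, whatever the lens; pixels are square), "cx", "cy" (the principal point, pixels), "R" (3x3) and "t" (3): a world point X has camera coordinates R X + t. Camera axes: x right, y down, z forward; pixel columns grow to the right and rows downward; lengths in m; the calibration is good to about 2 mm. The wrist camera is an equidistant fisheye: a pixel r from the principal point sees the ray r / f radians off the axis. A picture is of the moment at which its call begins: read the wrist's pose just before it. get_calibration takes no time and is no camera call; for the wrist camera it gives the pose at the moment of the call.
- r.finish_job(): hands the job in, once; it reports no verdict.
The state is a dict: "time": time; "q": joint angles; "joint_velocities": joint speeds; "joint_torque": joint torques, N m; "tool_pos": TCP position; "ee_rot": TCP orientation; "wrist_force": force on the tool from outside, world axes, zero at the start; "wrist_torque": the same for the moment, N m; "finger_gap": finger opening in m.
Only numpy, scipy, OpenCV 4.12 (cv2) and the standard library are available. Lean on these libraries where they do the work, as an engineer would, in place of code of your own. Each camera call takes 0.05 s, during which the arm holds its last target.

### The job

The hinged plate of the small levelling stand has to be held just off its rest pads so that a colleague can set it level. Pick up the steel wedge by its upright grip, lay it flat in the stand's guide channel with the thin end towards the plate, and slide it along the channel under the plate's front lip until the lip has risen about 4 mm. Finish while still holding the wedge there in the gripper: lift the plate with the wedge alone and never far, keep the robot off the plate, leave the dish lying on it and do not disturb the loose screw cap and the marker pen.

Things in the scene. Friction and masses are not known exactly. Their poses are not given: they have to be found in the camera images.
- wedge: Loose plain steel wedge, 135 long x 30 wide, 160 g, flat on the bench left of the stand. Origin: centre line of the underside, below the grip; x to the thin nose, z up. Top 5 mm high at the nose (x=117.5 mm), rising 1 in 5 to 25 mm at x=17.5, then flat to the heel (x=-17.5). Upright grip tab: 24 mm along x, 12 mm thick along y, centred at x=0, 25 to 53 mm above the underside; pinch it across y.
- wedge_nose (a point): Bottom edge of the wedge's thin nose, mid width: (117.5, 0, 0) mm in the wedge's frame.
- wedge_grip (a point): Point in the middle of the wedge's grip tab, 42 mm above the underside: (0, 0, 42) mm in the wedge's frame.
- stand: Fixed levelling stand: grey base 6 mm thick, x -128 to +120 mm, 110 wide (68 before x=-38). Origin on the bench, on the channel's centre line; x along the channel away from the robot, z up. Channel: base floor (6 mm above bench) between rails 36 mm apart inside, 10 mm high, x=-100 to -15, flared mouth from x=-123, open above and at the ends. Rubber rest pads at x=-24, y=+-44.
- top_plate: Stand's aluminium plate, 140 x 104 x 7 mm, 0.6 kg (varies), hinged at its far edge (x=+105 mm of the stand). Origin mid plate, 25 mm above the bench, x=+10 mm of the stand; axes as the stand's at rest. At rest its underside is 22 mm, its top 29 mm above the bench, front edge at x=-37 mm of the stand; front feet lie on the rest pads, held down only by weight.
- plate_lip (a point): Lowest line, mid width, of the 6 mm round lip bar under the plate's front edge: at rest at x=-30 mm of the stand, 20 mm above the bench, 14 mm above the channel floor. The wedge's slope first touches it with the nose about 45 mm past the lip; each further 5 mm of push lifts it about 1 mm.
- dish: Lidded clear petri dish, 62 mm diameter x 12 mm, lying on the plate; origin at the centre of its underside. Stays there.
- cap: Loose screw cap, 34 mm diameter x 12 mm, a bystander left of the stand; origin at the centre of its underside.
- pen_thick: Capped marker pen lying on the bench in front of the stand, 117 mm long along its y, 12 wide, 14 high, a bystander; origin at the centre of its underside.
Not all that is in view belongs to the job. There is more than one size of the wedge; the one meant has the size given above.

How it is judged:
On the way:
1. the wedge lies flat in the guide channel, nose towards the plate, the plate still down (x of wedge_nose in the frame of stand between -0.08 and 0.015 m and y of wedge_nose in the frame of stand between -0.006 and 0.006 m and z of each of wedge_nose, wedge in the frame of stand below 0.012 m and x of wedge in the frame of stand below -0.09 m and height (world z) of plate_lip below 0.0212 m), for 0.1 s.
At the end, for the whole second after the job is handed in: Wedge flat in the channel (nose and heel within 4 mm of the floor, 6 mm of centre line, 0.15 rad), carrying the plate with the lip 2 to 7 mm above rest, at rest and held by the fingers (over 1 N); robot off the plate; dish on the plate within 20 mm of its start (height (world z) of plate_lip between 0.022 and 0.027 m and contact force between wedge and top_plate above 0.5 N and contact force between the fingers and wedge above 1 N and contact force between each of the arm, the fingers and top_plate below 0.5 N and y of wedge_nose in the frame of stand between -0.006 and 0.006 m and z of each of wedge_nose, wedge in the frame of stand below 0.01 m and angle between the x axis of wedge and the x axis of stand, either way round below 0.15 rad and linear speed of wedge below 0.01 m/s and z of dish in the frame of top_plate between 0 and 0.008 m and distance of dish from where it was at the start of the episode below 0.02 m); the arm keeps its last pose, push and grip.
It fails at once if the lip is lifted more than 14 mm above its rest height (height (world z) of plate_lip above 0.034 m).
It fails at once if the robot presses on the plate or the dish (over 2 N) (contact force between any of the arm, the fingers and top_plate above 2 N or contact force between any of the arm, the fingers and dish above 2 N).
It fails at once if the cap or the marker pen is moved more than 20 mm (distance of any of cap, pen_thick from where it was at the start of the episode above 0.02 m).
It also fails if it takes over 42 s, if anything falls off the work surface, if the arm or the gripper's body presses on something with over 40 N, if the wrist force passes 120 N, or if a joint passes its speed limit or range.

## Working session

There is one attempt and no reset: what is moved stays moved. The work goes in short steps, Python scripts to look and compute and a tool call to move; the robot and the scene stay as the last step left them, time stands still between calls to the robot, and variables do not carry over. Pictures are saved under pics/ and viewed, and the job is handed in when it is done.

Besides the shell and the picture viewer there is one more tool, called as name(argument=value, ...), one argument or row to a line, values as JSON. move_arm: Moves the arm, as the interface text tells. Its arguments: {"type":"object","properties":{"moves":{"type":"array","items":{"type":"number"}},"squeeze":{"type":"number"}},"required":["moves"]}

```bash
mkdir -p pics
python3 - <<'E'
from rig import r
import cv2
s=r.sense();print(s)
for n in("scene","side","wrist"):
    c=r.get_calibration(n);print(n,c)
    cv2.imwrite(f"pics/{n}0.png",r.snapshot(n)[:,:,::-1])
E
```

```text
{'time': 0.0, 'q': array([-1.36342209e+00,  1.31158785e-01,  1.48932963e+00, -1.83607383e-05,
        1.52300219e+00, -8.53884315e-02]), 'joint_velocities': array([ 0.00084346,  0.00012262,  0.00169291,  0.00130026, -0.00033003,
        0.00112133]), 'joint_torque': array([ 3.45210265e-04, -5.69400716e+01, -5.00546765e+01, -9.95123310e-05,
        1.46781147e-02, -3.45287063e-06]), 'tool_pos': array([ 0.17306222, -0.57390067,  0.23021822]), 'ee_rot': array([-2.52070313e+00,  1.87292291e+00,  2.25086865e-03]), 'wrist_force': array([ 0.18984266, -0.52638472,  0.14748292]), 'wrist_torque': array([ 0.01015144, -0.02890678, -0.03526749]), 'finger_gap': 0.08552469036503405}
scene {'fovy': 51.28789102147382, 'cx': 309.999406084464, 'cy': 248.35038880043888, 'R': array([[-0.46977327, -0.88257212, -0.01948141],
       [-0.50583452,  0.28719926, -0.81341749],
       [ 0.72349465, -0.37226743, -0.58135398]]), 't': array([0.63173818, 0.24024737, 0.82988272])}
side {'fovy': 42.78293713925354, 'cx': 321.7112381165245, 'cy': 241.83378908985225, 'R': array([[-0.48215899, -0.87598753, -0.01298305],
       [-0.75524761,  0.42312057, -0.5005697 ],
       [ 0.44398621, -0.23154877, -0.86559888]]), 't': array([0.63904688, 0.31770478, 1.39108537])}
wrist {'fovy': 65.70646984690485, 'cx': 315.0380474391291, 'cy': 233.4128070883573, 'R': array([[ 0.28929478, -0.95723826, -0.00185588],
       [-0.914108  , -0.27683442,  0.29625877],
       [-0.284104  , -0.08400965, -0.95510591]]), 't': array([-0.59903641, -0.03833389,  0.37828146])}
```

View pics/scene0.png

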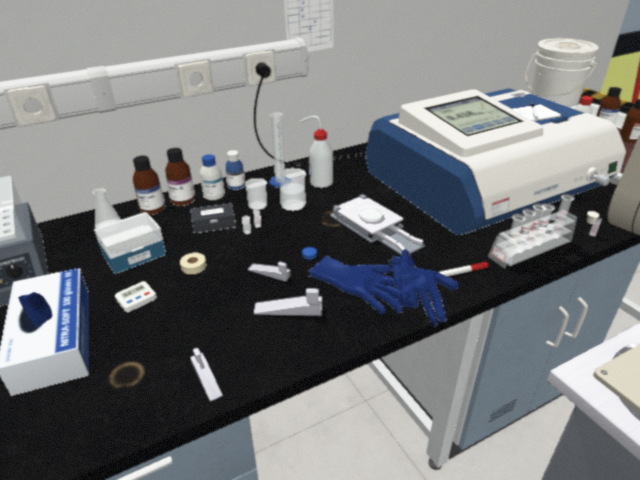

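View pics/side0.png

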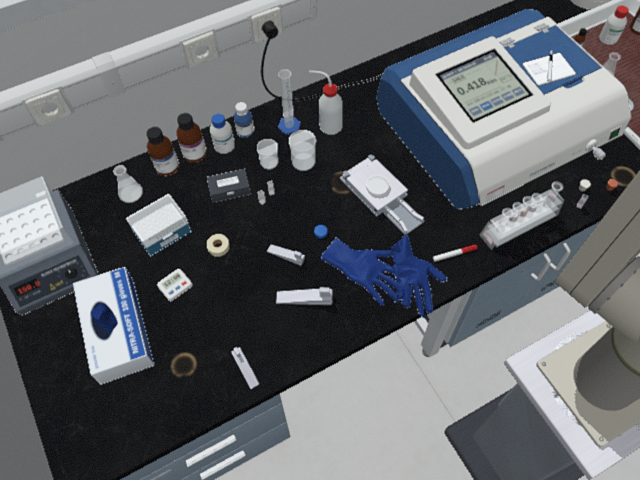

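View pics/wrist0.png

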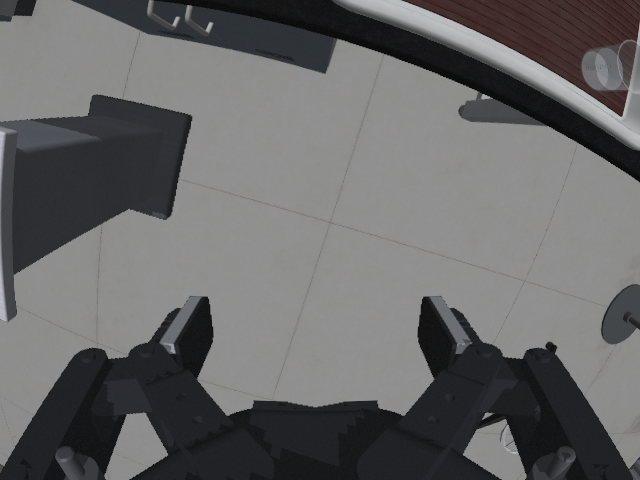

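Three wedge-like items are visible (scene ~ (288,305), (270,270), (206,375)), with the stand at (380,220), the blue cap at (309,253), the pen at (465,269) and a glove between them. I'll enlarge these areas.

Run:
```python
import cv2
a=cv2.imread('pics/scene0.png');b=cv2.imread('pics/side0.png')
def crop(im,x,y,w,h,k,n): cv2.imwrite('pics/'+n,cv2.resize(im[y:y+h,x:x+w],None,fx=k,fy=k,interpolation=cv2.INTER_CUBIC))
crop(a,180,240,160,120,5,'a1.png');crop(b,220,210,160,120,5,'b1.png')
crop(b,320,140,130,100,6,'b2.png');crop(a,310,180,130,100,6,'a2.png')
crop(b,220,330,60,70,8,'b3.png')
```

```text
(no output)
```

View pics/a1.png

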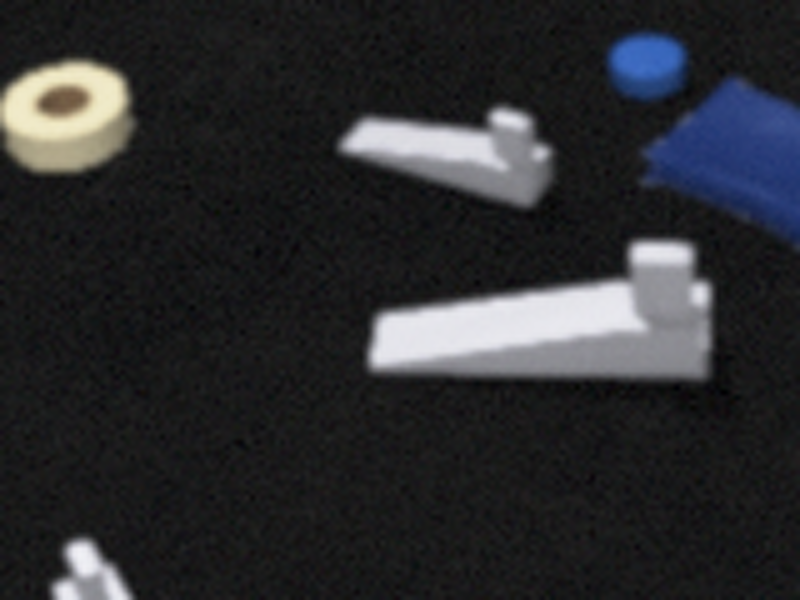

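View pics/b1.png

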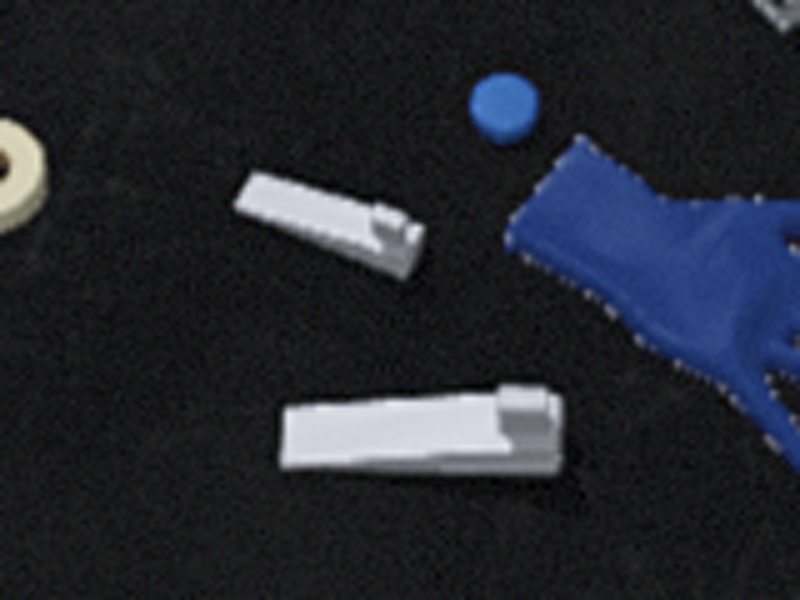

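View pics/b2.png

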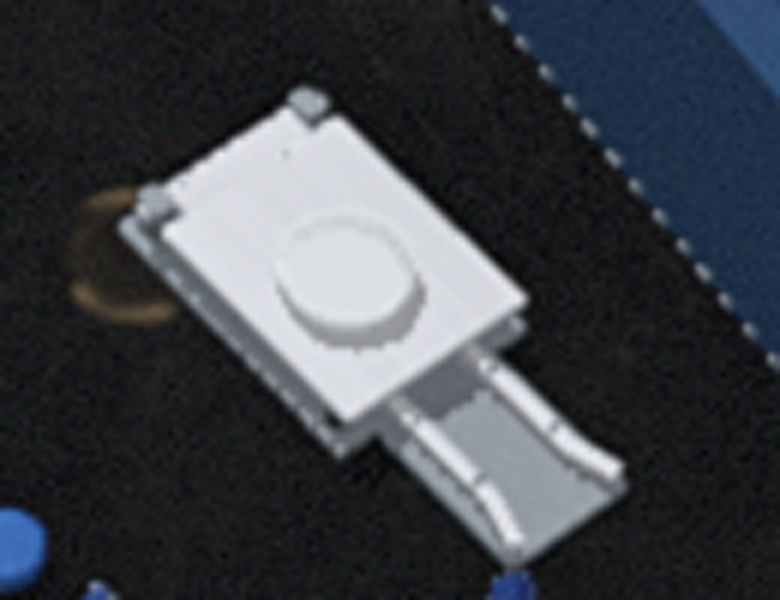

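View pics/a2.png

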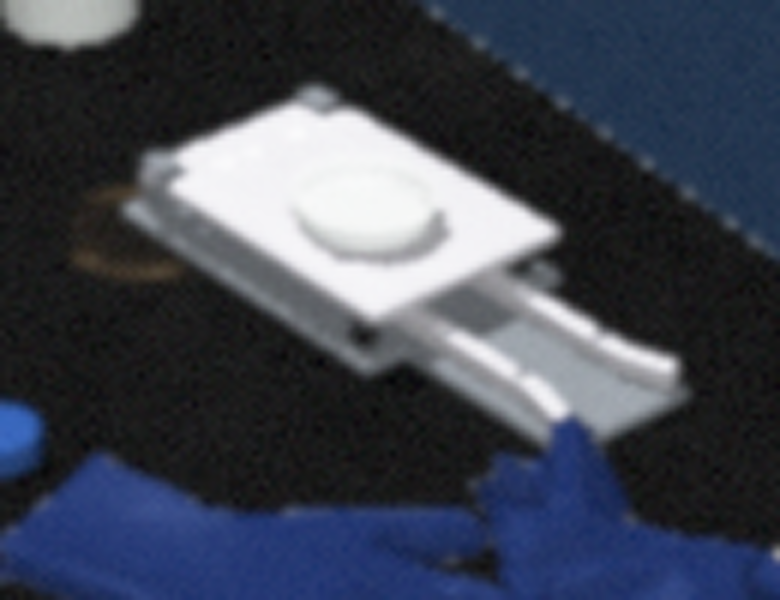

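View pics/b3.png

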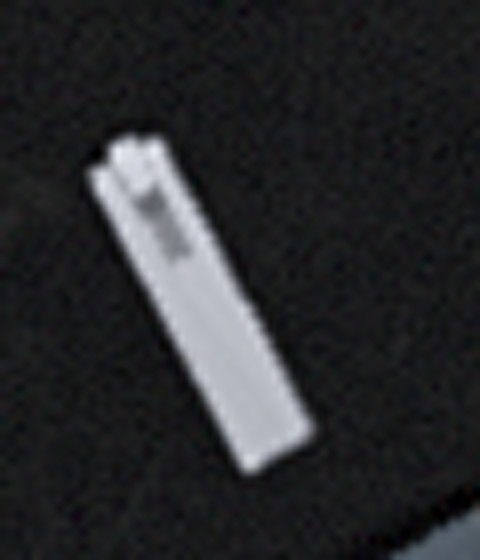

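```bash
cat > h.py <<'E'
import numpy as np
from rig import r
def ray(n,px,cal=None):
    c=cal or r.get_calibration(n);f=240/np.tan(np.radians(c['fovy']/2))
    d=np.array([px[0]-c['cx'],px[1]-c['cy']])
    if n=='wrist':
        th=np.hypot(*d)/f; u=d/np.hypot(*d)
        v=np.array([*(u*np.sin(th)),np.cos(th)])
    else: v=np.array([d[0]/f,d[1]/f,1])
    R=np.array(c['R']);o=-R.T@c['t'];return o,R.T@v
def onz(n,px,z,cal=None):
    o,v=ray(n,px,cal);return o+v*(z-o[2])/v[2]
def proj(n,X,cal=None):
    c=cal or r.get_calibration(n);f=240/np.tan(np.radians(c['fovy']/2))
    p=np.array(c['R'])@X+c['t']
    if n=='wrist':
        th=np.arctan2(np.hypot(p[0],p[1]),p[2]);u=p[:2]/np.hypot(*p[:2]);return np.array([c['cx'],c['cy']])+u*th*f
    return np.array([c['cx'],c['cy']])+f*p[:2]/p[2]
def cp(x0,y0,k,p): return ((p[0]+.5)/k-.5+x0,(p[1]+.5)/k-.5+y0)
E
python3 - <<'E'
from h import *
np.set_printoptions(precision=4,suppress=True)
def S(n,x0,y0,k,pts,z,l):
    P=[onz(n,cp(x0,y0,k,p),z)[:2] for p in pts];print(l,n,*P,'len',np.linalg.norm(P[0]-P[1]));return P
S('side',220,210,5,[(280,468),(558,474)],0,'A')
S('scene',180,240,5,[(370,374),(710,380)],0,'A')
S('side',220,210,5,[(236,208),(405,279)],0,'B')
S('scene',180,240,5,[(338,152),(530,207)],0,'B')
S('side',220,330,8,[(248,475),(315,435)],0,'Cnose')
S('side',220,330,8,[(90,175),(248,462)],.02,'C')
S('side',320,140,6,[(520,565),(628,487)],.006,'basefront')
S('side',320,140,6,[(350,420),(528,297)],.029,'platefront')
S('scene',310,180,6,[(375,320),(560,232)],.029,'platefront')
S('side',320,140,6,[(165,232),(338,112)],.029,'plateback')
S('side',320,140,6,[(345,272),(345,273)],.041,'dish')
S('side',220,210,5,[(505,100),(505,101)],.012,'cap')
print(onz('side',(433,260),0.007),onz('side',(475,248),.007),'pen')
print(onz('scene',(440,275),0.007),onz('scene',(487,265),.007),'pen')
E
```

```text
A side [0.5371 0.5627] [0.468  0.4455] len 0.13607145600477683
A scene [0.5312 0.5615] [0.4615 0.4439] len 0.13674047333121503
B side [0.6785 0.517 ] [0.5997 0.4605] len 0.09698393273519886
B scene [0.6727 0.5177] [0.5951 0.4593] len 0.09712465343905609
Cnose side [0.3744 0.7081] [0.3756 0.6864] len 0.02176991440961319
C side [0.4698 0.7108] [0.3713 0.7071] len 0.09855155014033662
basefront side [0.545  0.1796] [0.5554 0.117 ] len 0.06342186395439572
platefront side [0.6325 0.2137] [0.6493 0.1111] len 0.10394957506369681
platefront scene [0.6236 0.2167] [0.6402 0.1146] len 0.10344002772045412
plateback side [0.7588 0.2335] [0.7784 0.1308] len 0.10451808737682265
dish side [0.6937 0.1797] [0.6932 0.18  ] len 0.0005388637605605689
cap side [0.6613 0.3687] [0.6607 0.369 ] len 0.0006060567135986501
[0.4467 0.1631 0.007 ] [0.4234 0.0504 0.007 ] pen
[0.441  0.1613 0.007 ] [0.4178 0.0479 0.007 ] pen
```

```bash
cat >> h.py <<'E'
from scipy.spatial.transform import Rotation as Rn
np.set_printoptions(precision=4,suppress=True)
def down(yaw): # tool z down, tool x at yaw deg in world
    a=np.radians(yaw);x=np.array([np.cos(a),np.sin(a),0]);z=np.array([0,0,-1.]);return Rn.from_matrix(np.c_[x,np.cross(z,x),z])
def to(p,Rt,p0,R0):
    d=R0.inv().apply(np.array(p)-p0);w=(R0.inv()*Rt).as_rotvec(degrees=True);return d,w
E
python3 - <<'E'
from h import *
s=r.sense();R0=Rn.from_rotvec(s['ee_rot']);print(R0.as_matrix(),s['time'])
c=r.get_calibration('wrist');Rw=c['R'];print('cam pos',-Rw.T@c['t'],'cam in tool',R0.inv().apply(-Rw.T@c['t']-s['tool_pos']));print('fwd',Rw[2],'up',-Rw[1])
for n in('side','scene'):
  c=r.get_calibration(n);print(n,-c['R'].T@c['t'])
for l,px in dict(rackR=(563,210),rackL=(490,245),instrL=(475,205),instrFar=(380,105),instrR=(612,165),edge=(300,375),vial=(270,195),cyl=(290,130),boxr=(150,360)).items(): print(l,onz('side',px,0))
E
```

```text
[[ 0.2886 -0.9574 -0.0003]
 [-0.9574 -0.2886  0.0015]
 [-0.0015 -0.0001 -1.    ]] 0.15
cam pos [ 0.2457 -0.5523  0.3717] cam in tool [-0.0001 -0.0758 -0.1412]
fwd [-0.2841 -0.0842 -0.9551] up [ 0.9141  0.2768 -0.2963]
side [-0.0696  0.7475  1.3715]
scene [-0.1821  0.7975  0.6902]
rackR [ 0.4067 -0.2243  0.    ]
rackL [0.4144 0.0081 0.    ]
instrL [ 0.5334 -0.0311  0.    ]
instrFar [ 0.96    0.0039 -0.    ]
instrR [ 0.4564 -0.4387  0.    ]
edge [0.3486 0.5946 0.    ]
vial [0.8308 0.4322 0.    ]
cyl [1.0063 0.2804 0.    ]
boxr [0.5506 0.8842 0.    ]
```

Run:
```python
from h import *
s=r.sense();R0=Rn.from_rotvec(s['ee_rot'])
for p,y in [((.25,-.33,.36),-10),((.37,0,.36),50),((.50,.22,.32),99)]:
    print(*[np.round(v,3) for v in to(p,down(y),s['tool_pos'],R0)])
```

```text
[-0.212 -0.144 -0.129] [ -0.053   0.072 -63.225]
[-0.493 -0.354 -0.129] [  -0.096    0.042 -123.225]
[-0.666 -0.542 -0.088] [  -0.129   -0.002 -172.225]
```

move_arm(
  moves=[-0.212,-0.144,-0.129,0,0,-63,1,-0.212,-0.144,-0.129,0,0,-63,1,-0.212,-0.144,-0.129,0,0,-63,1,-0.212,-0.144,-0.129,0,0,-63,1,-0.212,-0.144,-0.129,0,0,-63,1,-0.212,-0.144,-0.129,0,0,-63,1,-0.212,-0.144,-0.129,0,0,-63,1,-0.212,-0.144,-0.129,0,0,-63,1,-0.212,-0.144,-0.129,0,0,-63,1,-0.493,-0.354,-0.129,0,0,-123,1,-0.493,-0.354,-0.129,0,0,-123,1,-0.493,-0.354,-0.129,0,0,-123,1,-0.493,-0.354,-0.129,0,0,-123,1,-0.493,-0.354,-0.129,0,0,-123,1,-0.493,-0.354,-0.129,0,0,-123,1,-0.493,-0.354,-0.129,0,0,-123,1,-0.493,-0.354,-0.129,0,0,-123,1,-0.493,-0.354,-0.129,0,0,-123,1],
)

```text
time: 1.65
tool_pos: [0.3703, 0.0039, 0.3602]
ee_rot: [-2.842, -1.337, -0.002]
wrist_force: [0.9, -0.6, -0.1]
finger_gap: 0.0856
```

move_arm(
  moves=[0.252,-0.042,0.04,0,0,-49,1,0.252,-0.042,0.04,0,0,-49,1,0.252,-0.042,0.04,0,0,-49,1,0.252,-0.042,0.04,0,0,-49,1,0.252,-0.042,0.04,0,0,-49,1,0.252,-0.042,0.04,0,0,-49,1,0.252,-0.042,0.04,0,0,-49,1,0.252,-0.042,0.04,0,0,-49,1,0.252,-0.042,0.04,0,0,-49,1],
)

```text
time: 2.4
tool_pos: [0.5001, 0.2194, 0.3194]
ee_rot: [-2.046, -2.383, 0.003]
wrist_force: [0.3, -0.3, -0.7]
finger_gap: 0.0853
```

Run:
```python
from h import *
import cv2,pickle
s=r.sense();c=r.get_calibration('wrist');im=r.snapshot('wrist')
pickle.dump((s,c),open('w1.pkl','wb'));print(s['time'],s['tool_pos'],s['joint_velocities'],s['q'])
cv2.imwrite('pics/w1.png',im[:,:,::-1])
```

```text
2.4 [0.5001 0.2194 0.3194] [-0.0249 -0.0465  0.0101 -0.0025  0.005   0.0238] [ 0.3197 -0.0333  1.4982 -0.0003  1.6788 -1.4026]
```

View pics/w1.png

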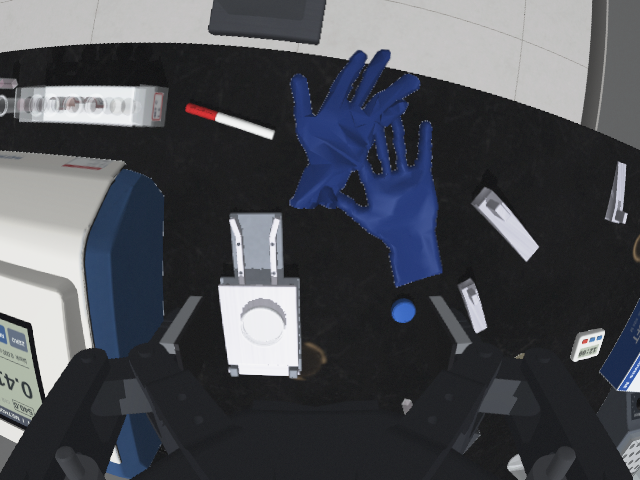

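The wrist view shows the wedge at right (505,225), with the grip near (485,200) and the nose at (530,255). The stand is at (260,290), cap at (403,310), pen at (230,120). I'll enlarge for accurate corners.

Run:
```python
import cv2
a=cv2.imread('pics/w1.png')
def crop(im,x,y,w,h,k,n): cv2.imwrite('pics/'+n,cv2.resize(im[y:y+h,x:x+w],None,fx=k,fy=k,interpolation=cv2.INTER_CUBIC))
crop(a,205,200,110,90,7,'w1s.png');crop(a,460,175,90,100,6,'w1w.png')
crop(a,205,270,110,115,5,'w1p.png')
```

```text
(no output)
```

View pics/w1s.png

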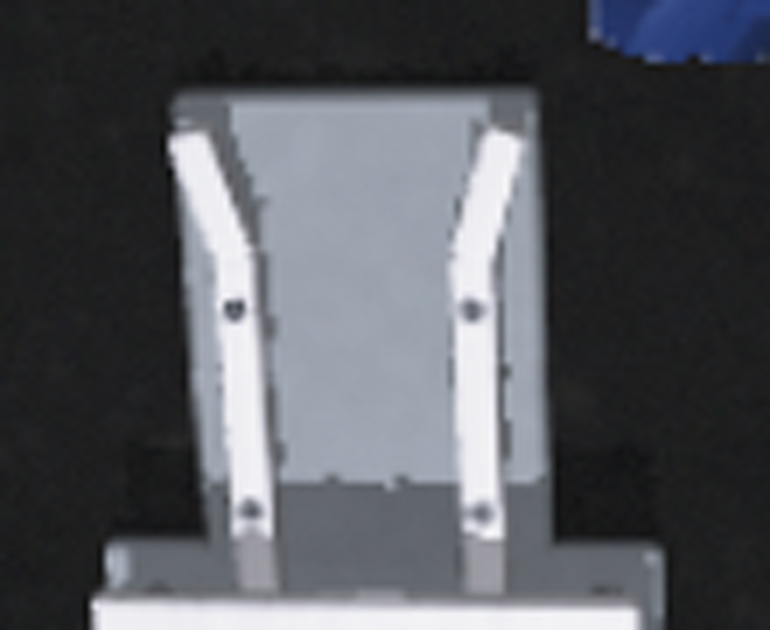

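View pics/w1w.png

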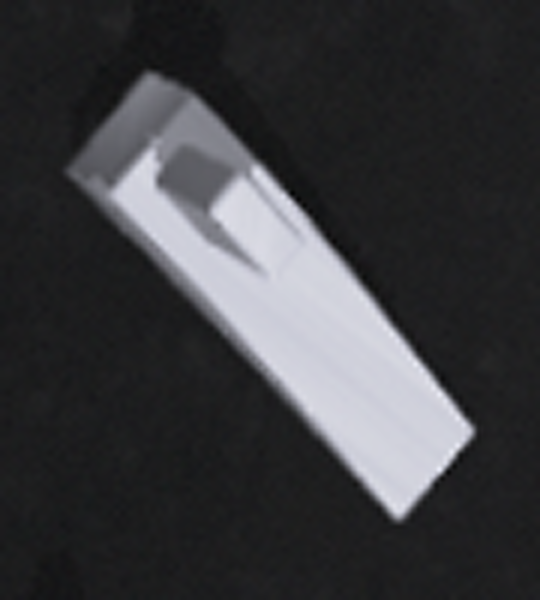

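View pics/w1p.png

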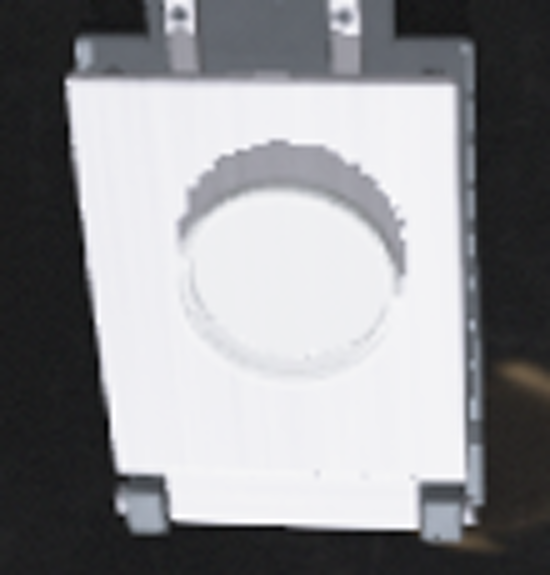

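```bash
cat > fit.py <<'E'
from h import *
from scipy.optimize import least_squares
def fit(obs,x0,cals):
    # obs: list (cam,px,model xyz)
    def T(p,m): 
        c,s=np.cos(p[2]),np.sin(p[2]);return np.array([p[0]+c*m[0]-s*m[1],p[1]+s*m[0]+c*m[1],m[2]])
    f=lambda p:np.concatenate([proj(n,T(p,m),cals.get(n))-q for n,q,m in obs])
    o=least_squares(f,x0);return o.x,f(o.x).reshape(-1,2)
E
python3 - <<'E'
from fit import *
import pickle
s,c=pickle.load(open('w1.pkl','rb'));C={'wrist':c}
w=lambda p:cp(205,200,7,p);v=lambda p:cp(205,270,5,p);u=lambda p:cp(460,175,6,p)
obs=[('wrist',w((172,95)),(-.128,-.034,.006)),('wrist',w((538,90)),(-.128,.034,.006)),
('wrist',v((67,80)),(-.037,-.052,.029)),('wrist',v((457,83)),(-.037,.052,.029)),
('wrist',w((257,250)),(-.1,-.018,.016)),('wrist',w((453,255)),(-.1,.018,.016)),('wrist',w((273,535)),(-.045,-.018,.016)),('wrist',w((463,535)),(-.045,.018,.016))]
p,e=fit(obs,[.67,.168,.15],C);print('stand',p,np.degrees(p[2]));print(e)
obs=[('wrist',u((150,70)),(-.0175,-.015,0)),('wrist',u((67,172)),(-.0175,.015,0)),('wrist',u((475,432)),(.1175,-.015,.005)),('wrist',u((400,522)),(.1175,.015,.005))]
# orientation: which side is y+?
for sgn in(1,-1):
    o=[(n,q,(m[0],m[1]*sgn,m[2])) for n,q,m in obs]
    p,e=fit(o,[.48,.45,1.03],C);print('wedge',sgn,p,np.degrees(p[2]));print(e)
# side/scene fits wedge
S=lambda q:cp(220,210,5,q);A=lambda q:cp(180,240,5,q)
print('dish',onz('wrist',v((295,270)),.041,c),'cap',onz('wrist',(403,311),.012,c))
E
```

```text
stand [0.6742 0.1696 0.1564] 8.95857719331433
[[-0.0206 -0.1686]
 [ 0.2151  0.0192]
 [-0.5962 -0.5237]
 [ 0.4422 -0.234 ]
 [-0.247   0.8288]
 [-0.3025  0.0282]
 [ 0.3442 -0.0927]
 [ 0.1545  0.1324]]
wedge 1 [0.4865 0.4528 1.0243] 58.688053683672514
[[-13.5336  16.0966]
 [ 14.4323 -17.185 ]
 [-12.5091  15.6838]
 [ 12.8931 -14.1436]]
wedge -1 [0.487  0.452  1.0374] 59.43943488227535
[[-0.1945  0.0781]
 [-0.3315 -0.4416]
 [ 0.4703  0.2461]
 [ 0.2046  0.235 ]]
dish [0.6854 0.1795 0.041 ] cap [0.655  0.3675 0.012 ]
```

Run:
```python
from h import *
s=r.sense();R0=Rn.from_rotvec(s['ee_rot']);print(s['tool_pos'],s['time'])
R0=down(99);p0=np.array([.5,.22,.32])
for p,y in [((.487,.452,.12),149.4)]: print(*[np.round(v,3) for v in to(p,down(y),s['tool_pos'],R0)])
```

```text
[0.5002 0.2188 0.3203] 2.45
[0.232 0.023 0.2  ] [  0.    0.  -50.4]
```

move_arm(
  moves=[0.232,0.023,0.2,0,0,-50.4,0.5,0.232,0.023,0.2,0,0,-50.4,0.5,0.232,0.023,0.2,0,0,-50.4,0.5,0.232,0.023,0.2,0,0,-50.4,0.5,0.232,0.023,0.2,0,0,-50.4,0.5,0.232,0.023,0.2,0,0,-50.4,0.5,0.232,0.023,0.2,0,0,-50.4,0.5,0.232,0.023,0.2,0,0,-50.4,0.5,0.232,0.023,0.2,0,0,-50.4,0.5,0.232,0.023,0.2,0,0,-50.4,0.5],
)

```text
time: 3.28
tool_pos: [0.4879, 0.451, 0.1206]
ee_rot: [0.839, 3.027, -0.001]
wrist_force: [0.5, -0.3, 0.2]
finger_gap: 0.0424
```

Run:
```python
from h import *
import cv2,pickle
s=r.sense();c=r.get_calibration('wrist');im=r.snapshot('wrist')
pickle.dump((s,c),open('w2.pkl','wb'));print(s['time'],s['tool_pos'],s['joint_velocities'],s['q'],s['finger_gap'])
R=Rn.from_rotvec(s['ee_rot']).as_matrix();print(R)
cv2.imwrite('pics/w2.png',im[:,:,::-1])
```

```text
3.2833 [0.4879 0.451  0.1206] [-0.0246 -0.0412 -0.0163 -0.0049  0.0022 -0.009 ] [ 0.6692  0.3731  1.4092 -0.0006  1.36   -1.9313] 0.04238687976986936
[[-0.8572  0.5149 -0.0002]
 [ 0.5149  0.8572 -0.0009]
 [-0.0003 -0.0008 -1.    ]]
```

View pics/w2.png

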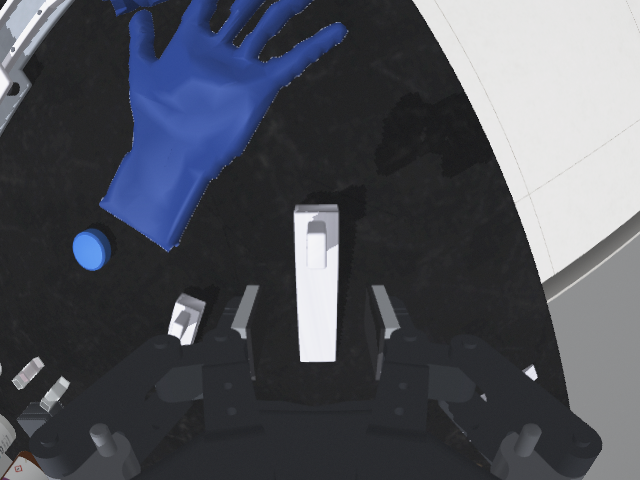

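The wedge lies straight in the view, with the tab top at about (316,250), the heel edge at (294–339, 211) and the nose at (300–336, 361). Quick pose check from these corners.

Run:
```python
from fit import *
import pickle,cv2
s,c=pickle.load(open('w2.pkl','rb'));C={'wrist':c}
obs=[('wrist',(294,211),(-.0175,-.015,.025)),('wrist',(339,211),(-.0175,.015,.025)),('wrist',(300,361.5),(.1175,-.015,.005)),('wrist',(336,361.5),(.1175,.015,.005))]
for sg in(1,-1):
    p,e=fit([(n,q,(m[0],sg*m[1],m[2])) for n,q,m in obs],[.487,.452,1.037],C);print(p,np.degrees(p[2]),e)
print(to((p[0],p[1],.028),down(149.4),np.array([.487,.452,.12]),down(149.4)))
```

```text
[0.4869 0.4516 1.0416] 59.68189532564547 [[-0.3173  0.2333]
 [ 0.3982 -0.2632]
 [ 0.2359  0.2205]
 [-0.3427 -0.172 ]]
[0.4873 0.4522 1.0427] 59.740138411532094 [[ 45.3264   0.7257]
 [-45.356    1.2674]
 [ 35.7547   0.4443]
 [-35.6282   0.8669]]
(array([-0.0002,  0.0003,  0.092 ]), array([0., 0., 0.]))
```

Consistent to within 1 mm. I'll descend so the TCP is at 28 mm, then close.

move_arm(
  moves=[0,0,0.04,0,0,0,0.5,0,0,0.07,0,0,0,0.5,0,0,0.085,0,0,0,0.5,0,0,0.092,0,0,0,0.5,0,0,0.092,0,0,0,0.5,0,0,0.092,0,0,0,0.5],
  squeeze=60,
)

```text
time: 3.83
tool_pos: [0.4891, 0.4522, 0.0304]
ee_rot: [0.836, 3.027, 0.003]
wrist_force: [-0.9, -0.3, 0.9]
finger_gap: 0.0428
```

move_arm(
  moves=[0,0,0,0,0,0,0,0,0,0,0,0,0,0,0,0,0,0,0,0,0,0,0,0,0,0,0,0,0,0,0,0,0,0,0,0,0,0,0,0,0,0],
  squeeze=60,
)

```text
time: 4.33
tool_pos: [0.489, 0.4531, 0.0306]
ee_rot: [0.834, 3.027, 0.004]
wrist_force: [-0.6, -0.2, 7.5]
finger_gap: 0.0108
```

move_arm(
  moves=[0,0,-0.02,0,0,0,0,0,0,-0.05,0,0,0,0,0,0,-0.08,0,0,0,0,0,0,-0.08,0,0,0,0,0,0,-0.08,0,0,0,0],
)

```text
time: 4.75
tool_pos: [0.4895, 0.4535, 0.1117]
ee_rot: [0.834, 3.025, 0.007]
wrist_force: [0.7, -0.7, -2.3]
finger_gap: 0.011
```

```bash
cat > shot.py <<'E'
from h import *
import cv2,pickle,sys
k=sys.argv[1]
for n in sys.argv[2:]:
    s=r.sense();c=r.get_calibration(n);im=r.snapshot(n)
    pickle.dump((s,c),open(f'{n}{k}.pkl','wb'));cv2.imwrite(f'pics/{n}{k}.png',im[:,:,::-1])
print(s['time'],s['tool_pos'],s['wrist_force'],s['wrist_torque'],s['finger_gap']);print(Rn.from_rotvec(s['ee_rot']).as_matrix())
E
python3 shot.py 3 wrist
```

```text
4.75 [0.4895 0.4535 0.1117] [ 0.6558 -0.7217 -2.3096] [-0.0423  0.0617 -0.0158] 0.010986923783218737
[[-0.8588  0.5123  0.0046]
 [ 0.5123  0.8588  0.0036]
 [-0.0021  0.0054 -1.    ]]
```

View pics/wrist3.png

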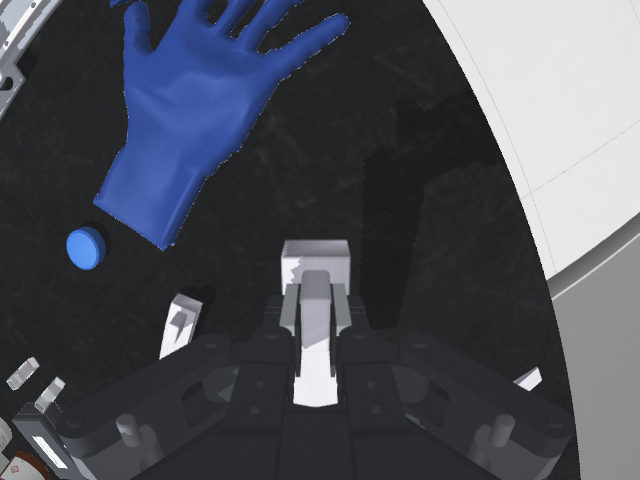

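Run:
```python
import cv2
a=cv2.imread('pics/wrist3.png');cv2.imwrite('pics/w3c.png',cv2.resize(a[230:420,260:370],None,fx=4,fy=4,interpolation=cv2.INTER_CUBIC)[:, :])
```

```text
(no output)
```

View pics/w3c.png

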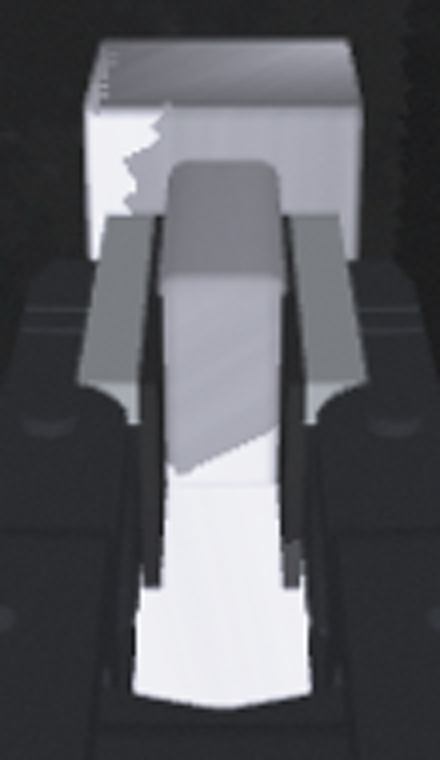

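```bash
cat > fit5.py <<'E'
from h import *
from scipy.optimize import least_squares
def fit5(obs,x0,c,roll=False):
    g=lambda p:Rn.from_euler('ZYX',[p[3],p[4],p[5] if roll else 0])
    f=lambda p:np.concatenate([proj('wrist',p[:3]+g(p).apply(m),c)-q for q,m in obs])
    o=least_squares(f,x0);J=o.jac;return o.x,f(o.x).reshape(-1,2),np.sqrt(np.diag(np.linalg.pinv(J.T@J)))*.4
E
python3 - <<'E'
from fit5 import *
import pickle
s,c=pickle.load(open('wrist3.pkl','rb'))
k=lambda x,y:np.array(cp(260,230,4,(x,y)))
obs=[(k(102,38),(-.0175,-.015,0)),(k(348,40),(-.0175,.015,0)),(k(87,107),(-.0175,-.015,.025)),(k(360,107),(-.0175,.015,.025)),
(k(160,277),(-.012,-.006,.053)),(k(281,277),(-.012,.006,.053)),(k(162,487),(.012,-.006,.053)),(k(279,485),(.012,.006,.053))]
x,e,sd=fit5(obs,[.489,.453,.083,1.04,0],c);print(x,np.degrees(x[3:]),e,sd)
R0=Rn.from_rotvec(s['ee_rot']);print(R0.inv().apply(x[:3]-s['tool_pos']))
E
```

```text
[0.4895 0.4533 0.0767 1.0269 0.0068] [58.8373  0.3909] [[ 0.154  -0.4162]
 [-1.2183 -0.5149]
 [-0.4735  0.6321]
 [ 0.1469  1.0845]
 [-0.5857 -0.3593]
 [ 1.5463 -0.1557]
 [-0.3183 -0.48  ]
 [ 0.4393  0.2002]] [0.0001 0.0002 0.0005 0.0038 0.0043]
[-0.     -0.0003  0.035 ]
```

```bash
cat > st.py <<'E'
from h import *
O=np.array([.6742,.1696,0]);Y=8.96
def stand(x,y=0,z=0): return O+Rn.from_euler('z',Y,degrees=True).apply([x,y,z])
def instand(p): return Rn.from_euler('z',-Y,degrees=True).apply(p-O)
E
python3 - <<'E'
from st import *
s=r.sense();R0=Rn.from_rotvec(s['ee_rot']);p=stand(-.1675,0,.105);print(p)
print(to(p,down(Y+90),s['tool_pos'],R0),s['time'])
E
```

```text
[0.5087 0.1435 0.105 ]
(array([-0.1759, -0.2548,  0.0039]), array([ 0.1023, -0.006 , 50.2268])) 4.8
```

move_arm(
  moves=[-0.04,-0.06,0,0,0,7,0,-0.176,-0.255,0.004,0,0,50.2,0,-0.176,-0.255,0.004,0,0,50.2,0,-0.176,-0.255,0.004,0,0,50.2,0,-0.176,-0.255,0.004,0,0,50.2,0,-0.176,-0.255,0.004,0,0,50.2,0,-0.176,-0.255,0.004,0,0,50.2,0,-0.176,-0.255,0.004,0,0,50.2,0,-0.176,-0.255,0.004,0,0,50.2,0,-0.176,-0.255,0.004,0,0,50.2,0,-0.176,-0.255,0.004,0,0,50.2,0,-0.176,-0.255,0.004,0,0,50.2,0,-0.176,-0.255,0.004,0,0,50.2,0],
)

```text
time: 5.88
tool_pos: [0.5079, 0.144, 0.1038]
ee_rot: [-2.038, -2.39, 0.001]
wrist_force: [-1.3, -0.5, -1.4]
finger_gap: 0.0107
```

```bash
python3 shot.py 4 wrist side
python3 - <<'E'
import cv2
a=cv2.imread('pics/side4.png');cv2.imwrite('pics/side4c.png',cv2.resize(a[140:280,320:480],None,fx=5,fy=5,interpolation=cv2.INTER_CUBIC)[:600])
E
```

```text
5.9333 [0.508 0.144 0.104] [ 0.8038  0.1663 -1.6175] [ 0.0247  0.063  -0.0572] 0.010323528062436233
[[-0.1579  0.9875 -0.0005]
 [ 0.9875  0.1579  0.    ]
 [ 0.0001 -0.0005 -1.    ]]
```

View pics/wrist4.png

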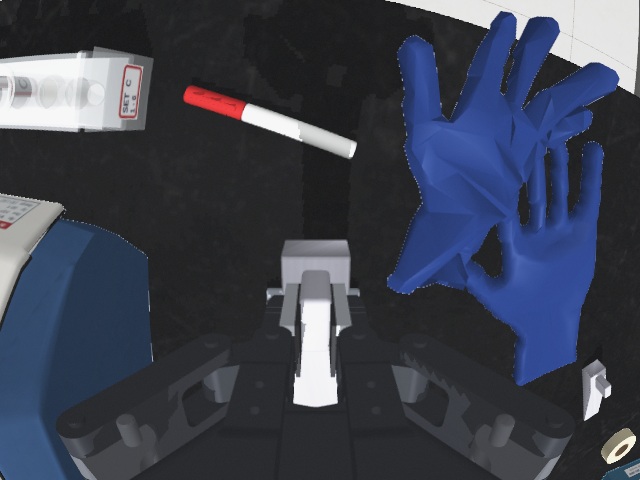

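View pics/side4c.png

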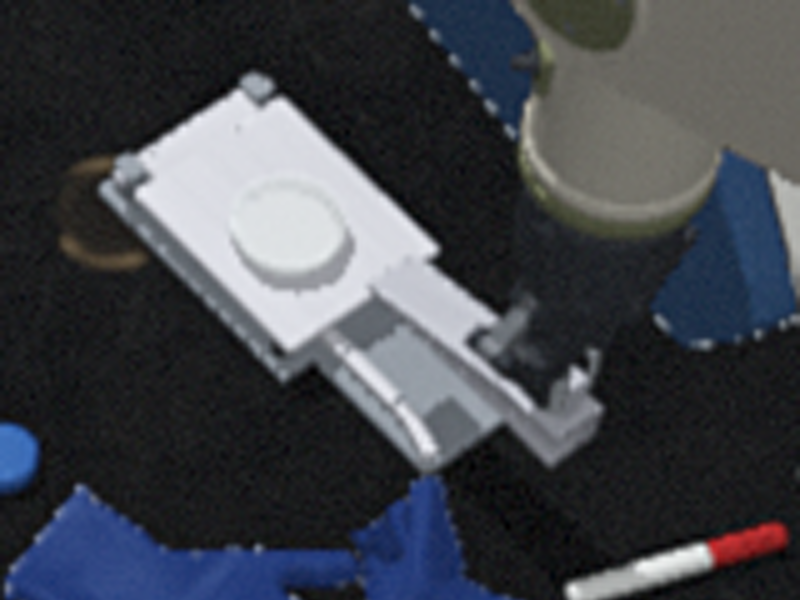

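Run:
```python
import cv2
a=cv2.imread('pics/wrist4.png');cv2.imwrite('pics/w4c.png',cv2.resize(a[225:335,245:385],None,fx=5,fy=5,interpolation=cv2.INTER_CUBIC))
```

View pics/w4c.png

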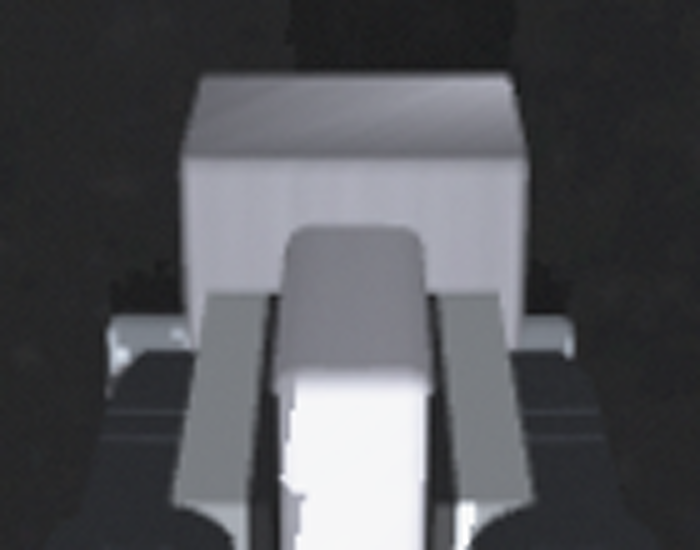

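Run:
```python
from st import *
import pickle
s,c=pickle.load(open('wrist4.pkl','rb'))
for p in[(108,317),(573,317)]: print(instand(onz('wrist',cp(245,225,5,p),.006,c)))
from fit5 import *
k=lambda x,y:np.array(cp(245,225,5,(x,y)))
obs=[(k(200,73),(-.0175,-.015,0)),(k(512,73),(-.0175,.015,0)),(k(181,157),(-.0175,-.015,.025)),(k(528,157),(-.0175,.015,.025)),
(k(275,376),(-.012,-.006,.053)),(k(430,376),(-.012,.006,.053))]
x,e,sd=fit5(obs,[.509,.144,.07,.157,0],c);print(x,np.degrees(x[3:]),e,sd);print(instand(x[:3]),'tcp',instand(s['tool_pos']))
# side view
s,c=pickle.load(open('side4.pkl','rb'))
for z in(.066,.071,.076):
  for p in[(372,290),(552,468),(602,430)]: print(z,instand(onz('side',cp(320,140,5,p),z,c)))
```

```text
[-0.1288 -0.0339  0.006 ]
[-0.1291  0.0325  0.006 ]
[0.5065 0.1441 0.0713 0.1564 0.0137] [8.9601 0.7849] [[ 0.2669 -0.7416]
 [-1.1134 -0.5753]
 [-0.3906  1.0358]
 [ 0.253   1.2201]
 [-0.6451 -0.5107]
 [ 1.3862 -0.4321]] [0.0003 0.0001 0.0009 0.0059 0.005 ]
[-0.1696  0.001   0.0713] tcp [-0.1683  0.0006  0.1038]
0.066 [-0.0488  0.0115  0.066 ]
0.066 [-0.184   0.0117  0.066 ]
0.066 [-0.1831 -0.0229  0.066 ]
0.071 [-0.0511  0.0141  0.071 ]
0.071 [-0.1857  0.0143  0.071 ]
0.071 [-0.1849 -0.0202  0.071 ]
0.076 [-0.0534  0.0167  0.076 ]
0.076 [-0.1875  0.0169  0.076 ]
0.076 [-0.1867 -0.0175  0.076 ]
```

move_arm(
  moves=[-0.0015,0,0.03,0,0,0,0,-0.0015,0,0.05,0,0,0,0,-0.0015,0,0.058,0,0,0,0,-0.0015,0,0.06,0,0,0,0,-0.0015,0,0.06,0,0,0,0,-0.0015,0,0.06,0,0,0,0],
)

```text
time: 6.48
tool_pos: [0.5094, 0.1418, 0.0455]
ee_rot: [2.04, 2.388, 0.002]
wrist_force: [-1.1, 0.0, -1.4]
finger_gap: 0.0109
```

```bash
python3 shot.py 5 wrist scene
python3 - <<'E'
import cv2
a=cv2.imread('pics/scene5.png');cv2.imwrite('pics/scene5c.png',cv2.resize(a[180:290,310:450],None,fx=5.5,fy=5.5,interpolation=cv2.INTER_CUBIC)[:600])
E
```

```text
6.5333 [0.5098 0.1418 0.0459] [-0.3146  1.0096 -0.9762] [-0.0458  0.0176 -0.001 ] 0.010854233342865456
[[-0.1563  0.9877  0.0023]
 [ 0.9877  0.1563  0.0005]
 [ 0.0001  0.0024 -1.    ]]
```

View pics/scene5c.png

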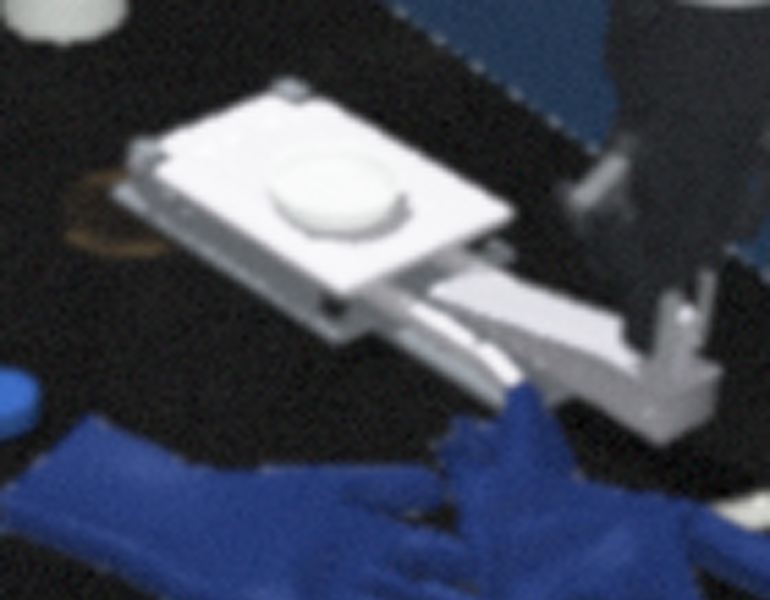

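View pics/wrist5.png

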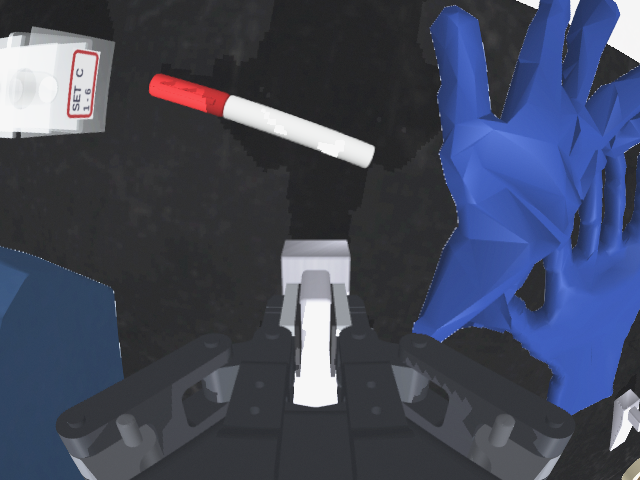

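move_arm(
  moves=[0,0,0.003,0,0,0,0,0,0,0.004,0,0,0,0,0,0,0.005,0,0,0,0,0,0,0.005,0,0,0,0],
)

```text
time: 6.92
tool_pos: [0.5084, 0.1414, 0.0392]
ee_rot: [-2.041, -2.388, 0.0]
wrist_force: [-1.0, -0.2, -2.1]
finger_gap: 0.0109
```

move_arm(
  moves=[0,0,0.001,0,0,0,0,0,0,0.002,0,0,0,0,0,0,0.002,0,0,0,0],
)

```text
time: 7.17
tool_pos: [0.5084, 0.1414, 0.0371]
ee_rot: [-2.041, -2.388, 0.0]
wrist_force: [-0.4, 0.2, -2.2]
finger_gap: 0.0109
```

move_arm(
  moves=[0,0,0.001,0,0,0,0,0,0,0.0015,0,0,0,0,0,0,0.0015,0,0,0,0],
)

```text
time: 7.42
tool_pos: [0.5086, 0.1415, 0.0365]
ee_rot: [-2.041, -2.388, 0.0]
wrist_force: [-4.3, -0.9, 5.8]
finger_gap: 0.0108
```

```bash
python3 shot.py 6 side
python3 - <<'E'
import cv2
a=cv2.imread('pics/side6.png');cv2.imwrite('pics/side6c.png',cv2.resize(a[140:260,320:460],None,fx=5.5,fy=5.5,interpolation=cv2.INTER_CUBIC)[:600])
E
```

```text
7.4167 [0.5086 0.1415 0.0365] [-4.3406 -0.9475  5.7945] [-0.1483  0.5372 -0.0204] 0.010792361285968154
[[-0.1561  0.9877 -0.0001]
 [ 0.9877  0.1561  0.    ]
 [ 0.     -0.0001 -1.    ]]
```

View pics/side6c.png

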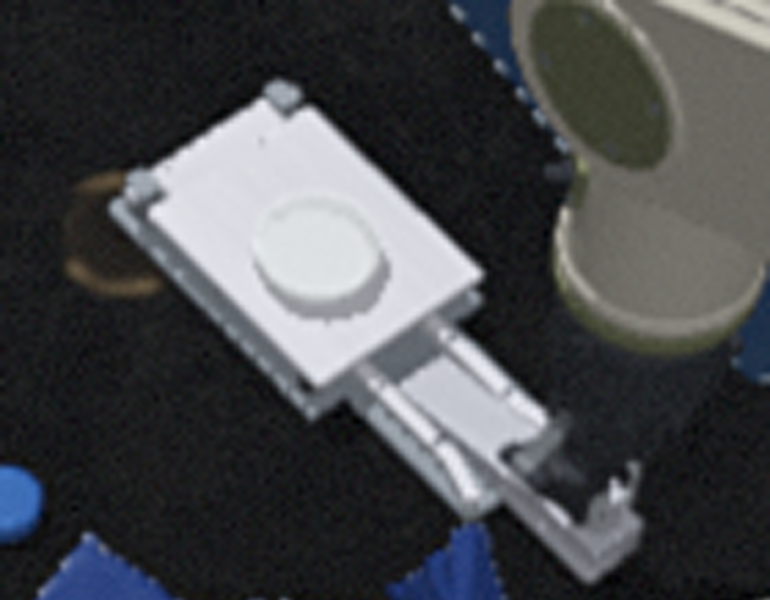

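move_arm(
  moves=[0,0.004,-0.0007,0,0,0,0,0,0.012,-0.0007,0,0,0,0,0,0.02,-0.0007,0,0,0,0,0,0.028,-0.0007,0,0,0,0,0,0.036,-0.0007,0,0,0,0,0,0.044,-0.0007,0,0,0,0,0,0.052,-0.0007,0,0,0,0,0,0.06,-0.0007,0,0,0,0,0,0.06,-0.0007,0,0,0,0,0,0.06,-0.0007,0,0,0,0],
)

```text
time: 8.3
tool_pos: [0.569, 0.1509, 0.0366]
ee_rot: [2.04, 2.388, 0.002]
wrist_force: [2.3, 0.6, 0.4]
finger_gap: 0.0109
```

```bash
python3 shot.py 7 wrist scene
python3 - <<'E'
import cv2
from st import *
s=r.sense();print(instand(s['tool_pos']))
a=cv2.imread('pics/scene7.png');cv2.imwrite('pics/scene7c.png',cv2.resize(a[180:290,310:450],None,fx=5.5,fy=5.5,interpolation=cv2.INTER_CUBIC)[:600])
E
```

```text
8.35 [0.5687 0.1509 0.0366] [ 1.6098 -0.2338  0.8163] [ 0.0599 -0.3391  0.0506] 0.010670779578896934
[[-0.156   0.9878  0.0014]
 [ 0.9878  0.156   0.0002]
 [ 0.      0.0014 -1.    ]]
[-0.1075 -0.002   0.0366]
```

View pics/scene7c.png

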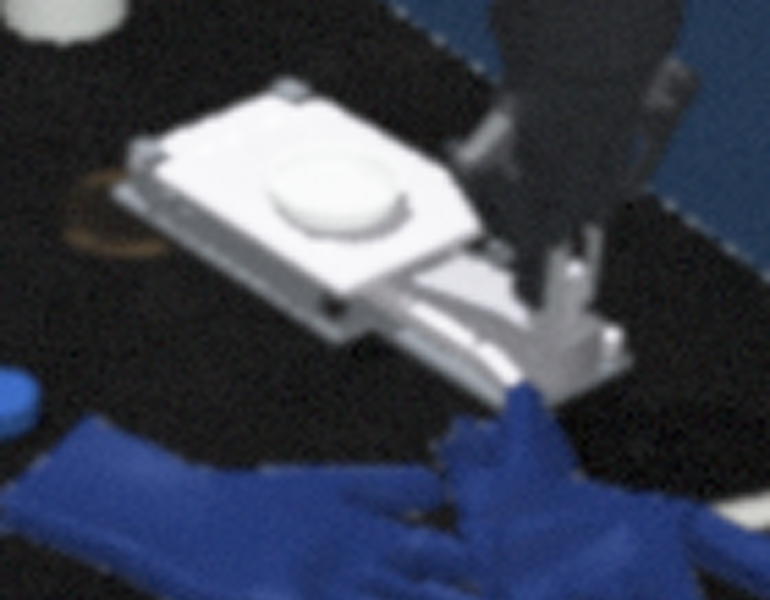

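View pics/wrist7.png

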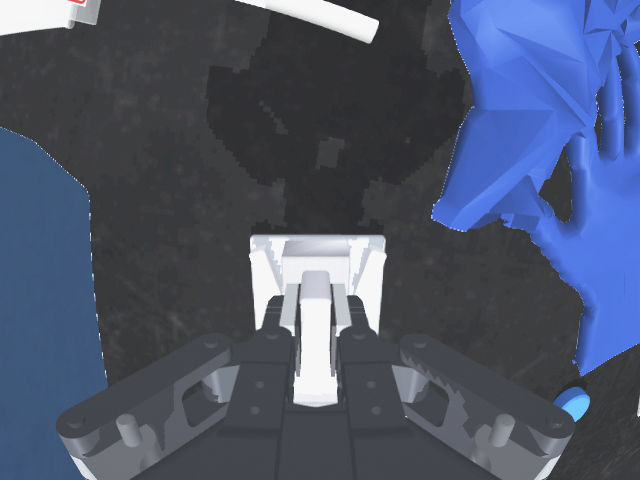

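move_arm(
  moves=[0,0.002,0,0,0,0,0,0,0.004,0,0,0,0,0,0,0.006,0,0,0,0,0,0,0.008,0,0,0,0,0,0,0.01,0,0,0,0,0,0,0.012,0,0,0,0,0,0,0.014,0,0,0,0,0,0,0.015,0,0,0,0,0,0,0.015,0,0,0,0,0,0,0.015,0,0,0,0,0],
)

```text
time: 9.23
tool_pos: [0.5803, 0.1529, 0.0365]
ee_rot: [-2.039, -2.386, 0.006]
wrist_force: [-12.1, -1.9, 12.0]
finger_gap: 0.0106
```

```bash
python3 shot.py 8 wrist scene
python3 - <<'E'
import cv2
from st import *
s=r.sense();print(instand(s['tool_pos']))
a=cv2.imread('pics/scene8.png')[180:290,310:450];b=cv2.imread('pics/scene7.png')[180:290,310:450]
cv2.imwrite('pics/scene8c.png',cv2.resize(a,None,fx=5.5,fy=5.5,interpolation=cv2.INTER_CUBIC)[:600])
E
```

```text
9.2833 [0.5803 0.1529 0.0365] [-10.4953  -1.7255  12.6938] [-0.4009  1.5406 -0.0319] 0.010627283312611568
[[-0.1563  0.9877 -0.0045]
 [ 0.9877  0.1563 -0.0008]
 [-0.0001 -0.0046 -1.    ]]
[-0.0954 -0.0019  0.0366]
```

View pics/scene8c.png

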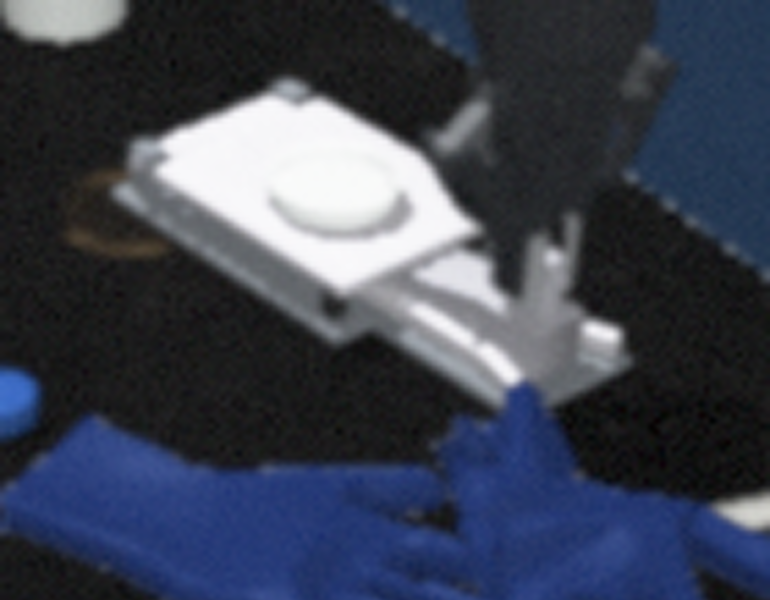

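View pics/wrist8.png

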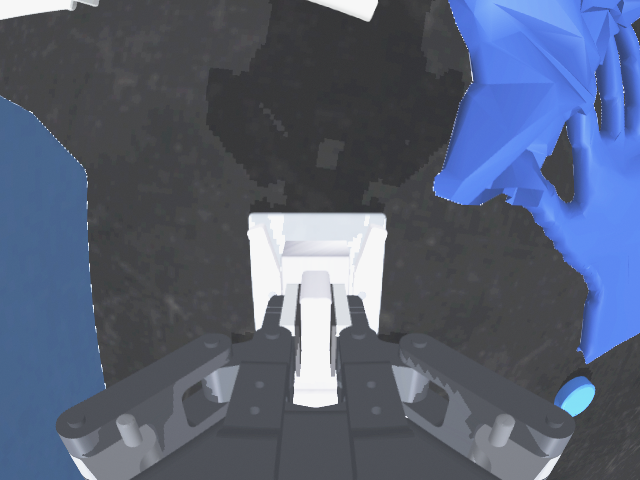

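move_arm(
  moves=[0,0.0015,-0.0003,0,0,0,0,0,0.003,-0.0003,0,0,0,0,0,0.0045,-0.0003,0,0,0,0,0,0.006,-0.0003,0,0,0,0,0,0.0075,-0.0003,0,0,0,0,0,0.009,-0.0003,0,0,0,0,0,0.01,-0.0003,0,0,0,0,0,0.011,-0.0003,0,0,0,0,0,0.011,-0.0003,0,0,0,0,0,0.011,-0.0003,0,0,0,0],
)

```text
time: 10.17
tool_pos: [0.5911, 0.1546, 0.0366]
ee_rot: [-2.039, -2.386, 0.006]
wrist_force: [-11.6, -0.9, 9.8]
finger_gap: 0.011
```

```bash
python3 shot.py 9 wrist side scene
python3 - <<'E'
import cv2
from st import *
s=r.sense();print(instand(s['tool_pos']))
a=cv2.imread('pics/scene9.png')[180:290,310:450]
cv2.imwrite('pics/scene9c.png',cv2.resize(a,None,fx=5.5,fy=5.5,interpolation=cv2.INTER_CUBIC)[:600])
a=cv2.imread('pics/wrist9.png')[180:320,230:400];cv2.imwrite('pics/w9c.png',cv2.resize(a,None,fx=4,fy=4,interpolation=cv2.INTER_CUBIC))
E
```

```text
10.2667 [0.5912 0.1547 0.0366] [-10.5544  -0.9864   9.444 ] [-0.2687  1.3744 -0.0546] 0.010574615261050536
[[-0.1563  0.9877 -0.0044]
 [ 0.9877  0.1563 -0.0007]
 [ 0.     -0.0045 -1.    ]]
[-0.0844 -0.0019  0.0366]
```

View pics/scene9c.png

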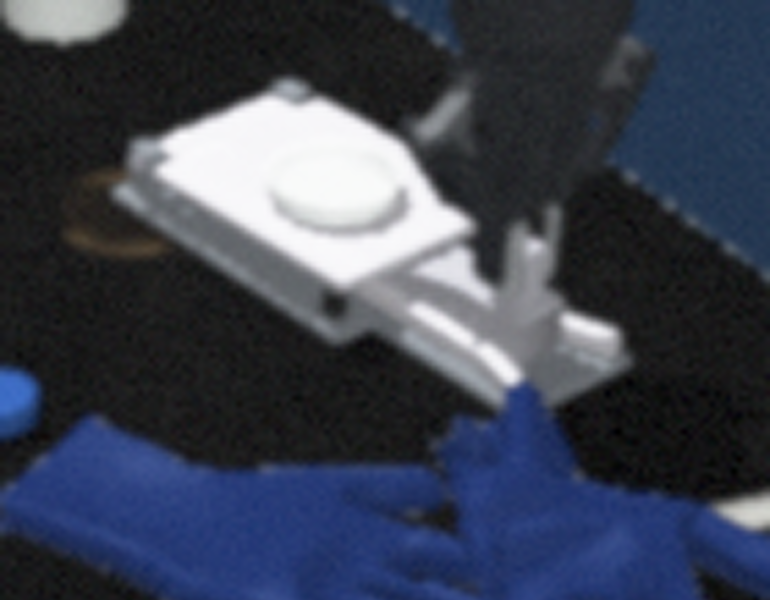

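View pics/w9c.png

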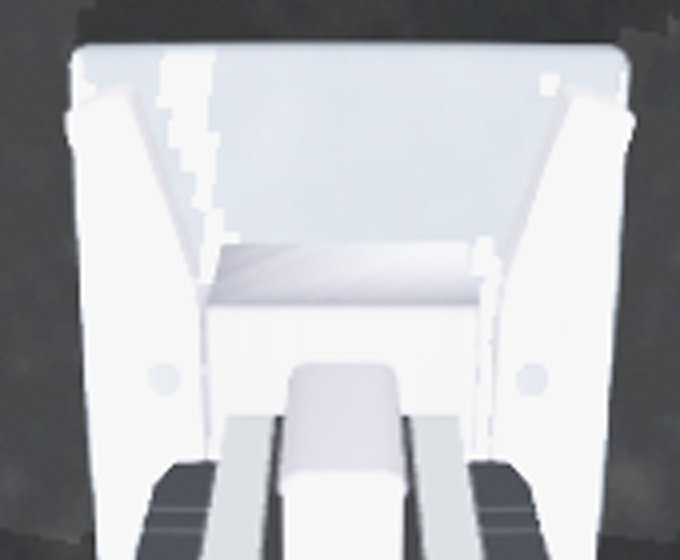

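Run:
```python
from st import *
import pickle,cv2
s,c=pickle.load(open('wrist9.pkl','rb'))
for p in[(75,45),(626,45),(218,243),(478,243)]: print(instand(onz('wrist',cp(230,180,4,p),.006,c)))
# lift: ECC / template shift of plate front-left corner region
for a,b,n in[('scene7','scene9','scene'),('scene0','scene9','scene'),('side0','side9','side'),('side6','side9','side')]:
    A=cv2.imread(f'pics/{a}.png',0).astype(np.float32);B=cv2.imread(f'pics/{b}.png',0).astype(np.float32)
    for nm,xl,z in(('corner',(-.037,.052),.029),('cornerbot',(-.037,.045),.024)):
        u=proj(n,stand(*xl,z));v=proj(n,stand(*xl,z+.004))
        x,y=np.round(u).astype(int);w=9
        sl=np.s_[y-w:y+w,x-w:x+w]
        W=np.float32([[1,0,0],[0,1,0]])
        try: cc,W=cv2.findTransformECC(A[sl],B[sl],W,cv2.MOTION_TRANSLATION);print(a,b,nm,u,'shift',W[:,2],'for 4mm',v-u)
        except Exception as e: print('fail')
```

```text
[-0.1275 -0.0334  0.006 ]
[-0.1276  0.0321  0.006 ]
[-0.1029 -0.0168  0.006 ]
[-0.103   0.0149  0.006 ]
scene7 scene9 corner [371.2062 231.5293] shift [-0.329  -1.0204] for 4mm [ 0.0872 -1.4044]
scene7 scene9 cornerbot [373.2652 232.2578] shift [-0.3307 -1.0063] for 4mm [ 0.0907 -1.3956]
scene0 scene9 corner [371.2062 231.5293] shift [-0.3046 -0.9835] for 4mm [ 0.0872 -1.4044]
scene0 scene9 cornerbot [373.2652 232.2578] shift [-0.2599 -0.9875] for 4mm [ 0.0907 -1.3956]
side0 side9 corner [378.0043 210.6471] shift [ 0.0744 -0.1397] for 4mm [ 0.1024 -0.8383]
side0 side9 cornerbot [379.9192 210.2954] shift [-0.0583 -0.2141] for 4mm [ 0.1062 -0.8357]
side6 side9 corner [378.0043 210.6471] shift [ 0.0962 -0.1282] for 4mm [ 0.1024 -0.8383]
side6 side9 cornerbot [379.9192 210.2954] shift [-0.0331 -0.2025] for 4mm [ 0.1062 -0.8357]
```

move_arm(
  moves=[0,0.001,0,0,0,0,0,0,0.002,0,0,0,0,0,0,0.0025,0,0,0,0,0,0,0.0025,0,0,0,0,0,0,0.0025,0,0,0,0,0,0,0.0025,0,0,0,0],
)

```text
invalid input at $.moves: expected a multiple of 7 numbers
```

```bash
python3 shot.py 10 scene side scene wrist
python3 - <<'E'
from st import *
import cv2
s=r.sense();print(instand(s['tool_pos']),s['joint_velocities'])
I={n:cv2.imread(f'pics/{n}.png',0).astype(np.float32) for n in('scene0','scene10','side0','side10')}
# edge subpixel: profiles along vertical at plate near-left side edge midpoint (fixed hinge) & front
for n in('scene','side'):
    for xs,ys in((-.033,.052),(-.02,.052),(0,.052),(.06,.052),(-.037,.045),(-.037,.03)):
        u=proj(n,stand(xs,ys,.029));v=proj(n,stand(xs,ys,.033));d=(v-u);L=np.hypot(*d);d/=L
        t=np.arange(-5,6,.1);res=[]
        for k in('0','10'):
            pr=cv2.remap(I[n+k],(u[0]+d[0]*t)[None].astype(np.float32),(u[1]+d[1]*t)[None].astype(np.float32),cv2.INTER_CUBIC)[0]
            pr=cv2.GaussianBlur(pr[None],(0,0),5)[0];g=np.gradient(pr);res.append(t[np.argmax(g)])
        print(n,xs,ys,'edge',res,'mm',(res[1]-res[0])/L*4)
a=cv2.imread('pics/wrist10.png')[150:330,200:440];cv2.imwrite('pics/w10c.png',cv2.resize(a,None,fx=3,fy=3,interpolation=cv2.INTER_CUBIC))
a=cv2.imread('pics/scene10.png')[180:290,310:450];cv2.imwrite('pics/s10c.png',cv2.resize(a,None,fx=5.4,fy=5.4,interpolation=cv2.INTER_CUBIC))
E
```

```text
10.4667 [0.5911 0.1546 0.0366] [-10.1325  -1.088    9.7063] [-0.2945  1.4189 -0.0305] 0.010781334996113924
[[-0.1563  0.9877 -0.0045]
 [ 0.9877  0.1563 -0.0007]
 [-0.     -0.0046 -1.    ]]
[-0.0844 -0.0018  0.0366] [ 0.0023 -0.001   0.0017 -0.0006  0.0007 -0.001 ]
scene -0.033 0.052 edge [np.float64(-1.3000000000000131), np.float64(-0.20000000000001705)] mm 3.131004347878229
scene -0.02 0.052 edge [np.float64(-1.1000000000000139), np.float64(-0.10000000000001741)] mm 2.8583598929608045
scene 0 0.052 edge [np.float64(-1.0000000000000142), np.float64(-0.20000000000001705)] mm 2.3014020668191293
scene 0.06 0.052 edge [np.float64(-0.9000000000000146), np.float64(-0.8000000000000149)] mm 0.2931586069616726
scene -0.037 0.045 edge [np.float64(-1.600000000000012), np.float64(-0.40000000000001634)] mm 3.415392225956678
scene -0.037 0.03 edge [np.float64(-1.3000000000000131), np.float64(-0.3000000000000167)] mm 2.8536043694876283
side -0.033 0.052 edge [np.float64(0.19999999999998153), np.float64(0.49999999999998046)] mm 1.4191176934739915
side -0.02 0.052 edge [np.float64(-0.10000000000001741), np.float64(0.29999999999998117)] mm 1.8843948081001338
side 0 0.052 edge [np.float64(0.09999999999998188), np.float64(0.5999999999999801)] mm 2.3406912172245677
side 0.06 0.052 edge [np.float64(0.09999999999998188), np.float64(0.29999999999998117)] mm 0.9189525978897698
side -0.037 0.045 edge [np.float64(1.2999999999999776), np.float64(2.0999999999999748)] mm 3.77812224514105
side -0.037 0.03 edge [np.float64(1.7999999999999758), np.float64(2.4999999999999734)] mm 3.28540109680707
```

View pics/s10c.png

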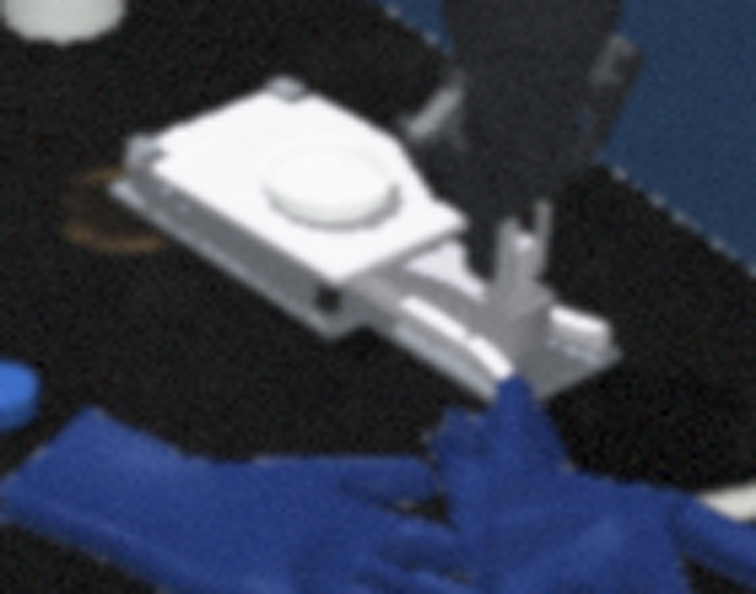

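View pics/w10c.png

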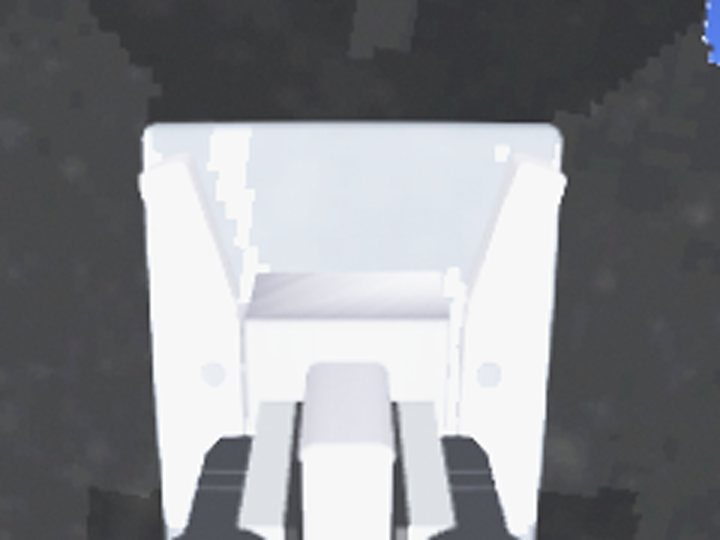

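That move was refused because I mistyped the row, so the arm stayed put. Measured lift here is about 3.2 mm, from both geometry and edge shifts. I'll push 4 mm more.

move_arm(
  moves=[0,0.001,0,0,0,0,0,0,0.002,0,0,0,0,0,0,0.003,0,0,0,0,0,0,0.004,0,0,0,0,0,0,0.004,0,0,0,0,0,0,0.004,0,0,0,0,0,0,0.004,0,0,0,0,0],
)

```text
time: 11.1
tool_pos: [0.5951, 0.1553, 0.0366]
ee_rot: [-2.039, -2.387, 0.005]
wrist_force: [-11.3, -1.4, 9.4]
finger_gap: 0.0109
```

```bash
python3 shot.py 11 scene side wrist
python3 - <<'E'
from st import *
import cv2
s=r.sense();print(instand(s['tool_pos']),s['joint_velocities'],s['time'])
I={n:cv2.imread(f'pics/{n}.png',0).astype(np.float32) for n in('scene0','scene11','side0','side11')}
for n in('scene','side'):
    for xs,ys in((-.033,.052),(-.02,.052),(-.037,.045),(-.037,.03)):
        u=proj(n,stand(xs,ys,.029));v=proj(n,stand(xs,ys,.033));d=(v-u);L=np.hypot(*d);d/=L
        t=np.arange(-5,6,.1);res=[]
        for k in('0','11'):
            pr=cv2.remap(I[n+k],(u[0]+d[0]*t)[None].astype(np.float32),(u[1]+d[1]*t)[None].astype(np.float32),cv2.INTER_CUBIC)[0]
            pr=cv2.GaussianBlur(pr[None],(0,0),5)[0];g=np.gradient(pr);res.append(t[np.argmax(g)])
        print(n,xs,ys,'mm',(res[1]-res[0])/L*4)
a=cv2.imread('pics/wrist11.png')[150:330,200:440];cv2.imwrite('pics/w11c.png',cv2.resize(a,None,fx=3,fy=3,interpolation=cv2.INTER_CUBIC))
a=cv2.imread('pics/side11.png')[140:260,300:460];cv2.imwrite('pics/s11c.png',cv2.resize(a,None,fx=5,fy=5,interpolation=cv2.INTER_CUBIC))
E
```

```text
11.2 [0.5951 0.1552 0.0366] [-11.6043  -1.9325   9.1023] [-0.3146  1.3431 -0.0461] 0.01073294979838876
[[-0.1563  0.9877 -0.0045]
 [ 0.9877  0.1563 -0.0008]
 [-0.     -0.0046 -1.    ]]
[-0.0804 -0.0018  0.0366] [ 0.001   0.0001  0.0003 -0.0006  0.0016  0.    ] 11.25
scene -0.033 0.052 mm 3.9849146245722915
scene -0.02 0.052 mm 3.4300318715529654
scene -0.037 0.045 mm 3.130776207126955
scene -0.037 0.03 mm 3.99504611728268
side -0.033 0.052 mm 2.365196155789986
side -0.02 0.052 mm 3.2976909141752344
side -0.037 0.045 mm 3.77812224514105
side -0.037 0.03 mm 4.224087124466233
```

View pics/s11c.png

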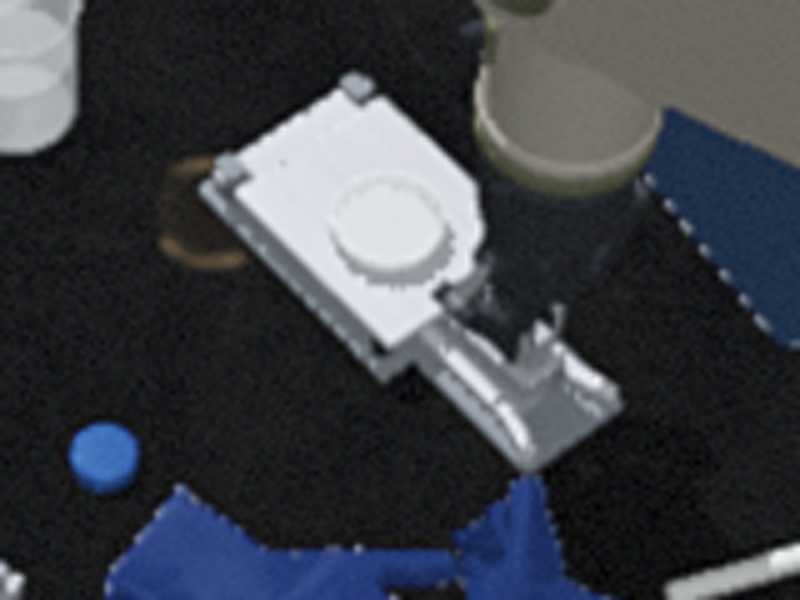

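View pics/w11c.png

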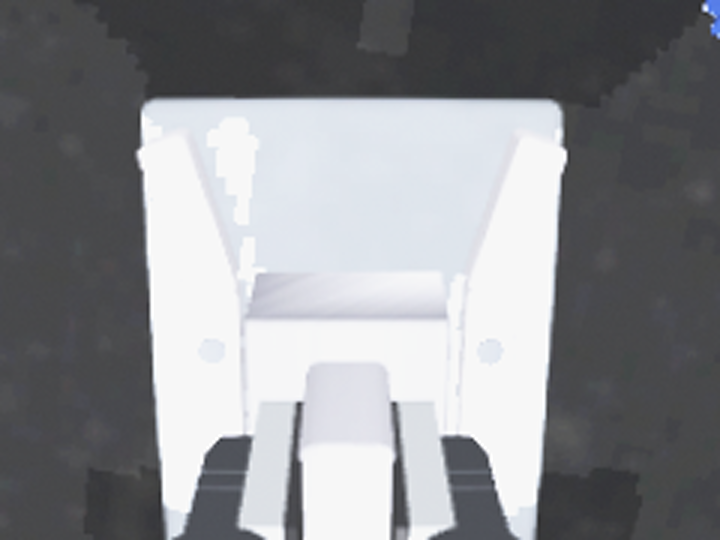

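```bash
python3 -c "
from rig import r
print(r.finish_job())"
```

```text
the job is handed in; nothing more can be done
None
```

The wedge is in the guide channel under the plate's front lip, which is up about 4 mm, and the gripper is still holding it. I handed the job in at about 11.3 s of the 42 s allowed; no verdict was reported.

- **What I did:** I picked the 135 mm wedge by its measured length (about 136 mm; another measured 97 mm and the third looked shorter still). I gripped its tab at 60 N, set it down in the channel before the plate, then slid it under the lip in short steps.
- **Lift:** From how far the wedge was pushed, I estimate about 4 mm. The plate-edge shift in the camera pictures read 2.4 to 4.2 mm, mostly 3.1 to 4.2. Those readings are rough: 1 mm is only about 0.2 to 0.35 pixel.
- **Wedge:** In the last pictures it lies between the rails about 1 mm off the centre line. It was level with the height where it first touched the floor, and the arm was at rest. The wrist read about 11 N of push back from the plate.
- **Surroundings:** The dish is still on the plate, and the cap and pen look undisturbed. I saw no robot contact with the plate, but had no direct reading of that force.
- **Disagreements:** Early stand positions from the fixed cameras differed by up to 9 mm along x, so I used the wrist camera. One move call was refused for a mistyped row, which did no harm.

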